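Take up the end float of the grinder shaft

TASK

The hand grinder has just been put back together with its collar backed off. Feel the shaft's end float: draw the shaft up by its drive hub, steadily, until it stops against the collar, then press it down until it is seated on the spring washer inside. Then screw the knurled collar down (clockwise) until the float is just gone and the washer lightly sprung, neither loose nor tight; use light force throughout and leave the things around the grinder where they are.

Things in the scene. Friction and masses are not known exactly. Their poses are not given: they have to be found in the camera images.
- grinder: fixed bench grinder, crank off: base plate 140 x 120 mm, round ribbed housing 104 mm across, flange top 92 mm above the bench; origin on the bench under the shaft's axis, -x to its chute. Hidden in it a spring washer bears the shaft's foot: 10 N per mm, its height differs by 7 mm from grinder to grinder. Over 30 N damages it; with the collar set it is sprung about 1 mm (carries 2 to 20 N)
- shaft: vertical steel shaft through the collar, ending in a round drive hub (28 mm across, 18 mm high) to grip; origin at the hub's middle, 162 to 178 mm above the bench. Slides up and down only; a seal holds it where left: about 6 N moves it up, 2 N down, so a steady pull of 10 N or push of 8 N shows a stop (hidden shoulder at the collar, foot on the washer). Float at the start 3 to 13 mm
- collar: dark knurled screw cap round the shaft, below the hub: 56 mm across, 26 mm high, on a thread 46 mm across; origin at the middle of its underside, 102 to 118 mm above the bench. Over 30 N between shaft and collar does damage; once set, 2 to 20 N remain between them
- collar_grip (a point): point on the axis inside the collar, 8 mm below its top, at the height to grip it (56 mm across, any direction)
- collar_ring (a joint): turn of the collar in rad, 0 to 5.3, growing as it is screwed down (clockwise from above); coarse thread, 21 mm a turn (3.34 mm down per rad). About 0.12 N m turns it, and it stays where left. Starts at 0.35 to 0.95; taking up the float needs 1 to 4.2 rad more
- espresso_cup: white cup, 60 mm across, 49 mm high, under the chute; leave it within 20 mm of where it stands
- crank: the grinder's crank, a flat steel arm 155 mm long with an upright wooden knob 55 mm high, lying beside the grinder; leave it within 20 mm
- brush: round bristle brush, 156 mm long, lying beside the grinder; leave it within 20 mm
- tamper: tamper with a steel foot 58 mm across and a wooden knob, 86 mm high, standing near the grinder; leave it within 20 mm
There are look-alikes about, which are no part of the job. Leave any pink or red look-alike of the grinder alone.

How it is judged:
On the way, in this order (a step that is already met when the one before it is completed fails the run):
1. the shaft is drawn up against the collar (over 2 N) (contact force between shaft and collar above 2 N), for 0.1 s.
2. the shaft is pressed down on its thrust washer (over 3 N), clear of the collar (contact force between shaft and grinder above 3 N and contact force between shaft and collar below 1 N), for 0.1 s.
3. the collar is screwed down until it holds the shaft on the sprung washer (contact force between shaft and collar above 2 N and contact force between shaft and grinder above 2 N), for 0.2 s.
At the end, for the whole second after the job is handed in: No end float is left: the shaft, at rest, bears both on the collar above and on the sprung thrust washer below, each with 2 to 20 N (all of step 3 and contact force between shaft and collar below 20 N and contact force between shaft and grinder below 20 N and linear speed of shaft below 0.01 m/s); the robot touches nothing.
It fails at once if the shaft is jammed against the collar with more than 30 N (contact force between shaft and collar above 30 N).
It fails at once if the thrust washer is loaded with more than 30 N (contact force between shaft and grinder above 30 N).
It fails at once if a thing beside the grinder is shifted by more than 20 mm (distance of any of espresso_cup, crank, brush, tamper from where it was at the start of the episode above 0.02 m).
It also fails if it takes over 70 s, if anything falls off the work surface, if the arm or the gripper's body presses on something with over 40 N, if the wrist force passes 120 N, or if a joint passes its speed limit or range.

ROBOT

A 6-joint arm with a two-finger parallel gripper is mounted at the origin on a cart in front of the work surface, level with it; the furniture and walls round the work are solid. World frame = base frame: x ahead of the robot, y to its left, z up, the work surface at z = 0. Lengths are in m, angles in rad, forces in N, time in s.
With the tool pointing down it reaches from about 0.35 to 0.775 m from the base axis. Payload 5.5 kg.
Tool frame: the origin (TCP) lies midway between the tips of the shut fingers; the grasp point (between the pads) lies 19 mm behind it; z points along the fingers, y is the line along which they close (so a half turn about z gives the same grasp; the last joint's range is limited). The gripper opens to 85 mm and grips with 20 to 120 N. Pads are 22 mm wide; open, the fingers measure 114 mm over their backs; the gripper's body (76 mm by 85 mm) begins 54 mm behind the grasp point. The pads swing forward as they close: fully open they stand 13 mm farther back than shut.
Start: joints at [-1.268, 0.313, 0.046, 1.304, 0, 1.431], TCP at [0.246, -0.52, 0.205] pointing down, gripper open.
Joint ranges: [-2.76, 2.76], [-0.86, 1.69], [-1.03, 1.26], [-2.2, 2.34], [-1.47, 1.5], [-3.14, 3.14]. Speed limits (rad/s): [2.57, 2.57, 3.14, 3.14, 3.14, 3.14].

INTERFACE

Orientations are given as [roll, pitch, yaw] about the fixed x, y, z axes, in that order (R = Rz(yaw) Ry(pitch) Rx(roll)).
In Python, from workcell import robot, solve_ik, vision, close_job, get_t, get_q, get_joint_velocities, get_tau, get_ee_pos, get_tcp_rot, get_force, get_wrist_torque, get_width, get_grip_force gives the robot as it stands. Calls block until the motion is done:
- robot.move_pose(position, orientation): joint-space move of the TCP to a pose.
- robot.move_l(position, rate=0.15, rotation=None, stop_force=None): straight line of the TCP; rotation=None keeps the orientation; rate is the mean speed in m/s. With stop_force (N) it stops when the force on the tool has changed by that much, and returns True; else False.
- robot.movej(angles): joint-space move.
- robot.set_gripper(opening, newtons=None): finger opening in m; newtons is the grip in N (None keeps the last); returns when the fingers have stopped.
- robot.sleep(seconds).
- solve_ik(position, orientation): joint angles nearest the present ones, or None.
- vision.get_image(name): name is "side" or "top" or "wrist"; returns (picture, depth): 384x512x3 uint8, blue, green, red; 384x512 float32, m along the optical axis (not along the pixel's ray), 0 where there is no reading.
- vision.calibration(name): a dict with "camera_matrix" (3x3 intrinsics, pixels), "xyz" and "orientation" of the camera in the world. Camera axes: x right, y up, looking along -z (the intrinsics and any distortion apply to the point x, -y, -z); pixel columns grow to the right and rows downward; lengths in m; the calibration is good to about 2 mm. A picture is of the moment at which its call begins: read the wrist's pose just before it. calibration takes no time and is no camera call; for the wrist camera it gives the pose at the moment of the call.
A pose or a line that the arm cannot do raises robot.PlanningError and nothing moves.
- close_job(): hands the job in; it is judged then, once.
Readings, each from a call of its own:
- get_t(): time.
- get_q(): joint angles.
- get_joint_velocities(): joint speeds.
- get_tau(): joint torques, N m.
- get_ee_pos(): TCP position.
- get_tcp_rot(): TCP orientation.
- get_force(): force on the tool from outside, world axes, zero at the start.
- get_wrist_torque(): the same for the moment, N m.
- get_width(): finger opening in m.
- get_grip_force(): force on a finger pad.
Only numpy, scipy, OpenCV 4.12 (cv2) and the standard library are available. Lean on these libraries where they do the work, as an engineer would, in place of code of your own. Each camera call takes 0.05 s, during which the arm holds its last target. There are 200 camera calls.

## Working session

There is one attempt and no reset: what is moved stays moved. The work goes in short steps, each a Python script; the robot and the scene stay as the last script left them, time stands still between calls to the robot, and variables do not carry over. Pictures are saved under pics/ and viewed, at most 10 in all, crops included, and the job is handed in when it is done.

```bash
ls; mkdir -p pics
python3 - <<'E'
from workcell import *
import cv2,numpy as np
a,d=vision.get_image("top");b,e=vision.get_image("side")
cv2.imwrite("pics/top.png",a);cv2.imwrite("pics/side.png",b)
np.savez("v.npz",a=a,d=d,b=b,e=e)
for n in("top","side"):print(n,vision.calibration(n))
print(get_t(),get_ee_pos(),get_tcp_rot(),get_width())
E
```

```text
pics
top {'camera_matrix': array([[371.39115319,   0.        , 247.49649602],
       [  0.        , 371.39115319, 190.86622545],
       [  0.        ,   0.        ,   1.        ]]), 'xyz': array([0.38730218, 0.05880627, 1.13757744]), 'orientation': array([ 0.1546876, -0.0305009, -1.5448107])}
side {'camera_matrix': array([[438.196077  ,   0.        , 250.53626206],
       [  0.        , 438.196077  , 190.12755504],
       [  0.        ,   0.        ,   1.        ]]), 'xyz': array([0.62443358, 0.74988182, 0.975395  ]), 'orientation': array([0.70175575, 0.01765059, 3.03188974])}
0.1 [ 0.2462088  -0.51906467  0.20398717] [-3.13994861e+00 -1.69306792e-04  4.42819398e-01] 0.0853603928739417
```

View pics/top.png

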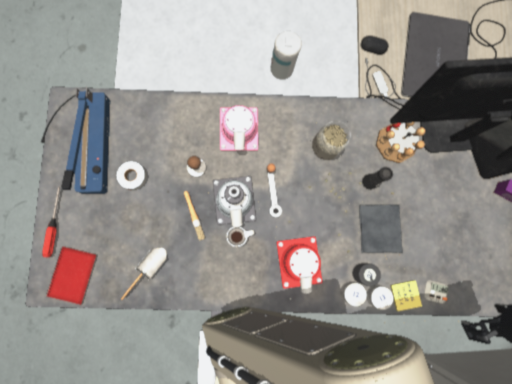

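View pics/side.png

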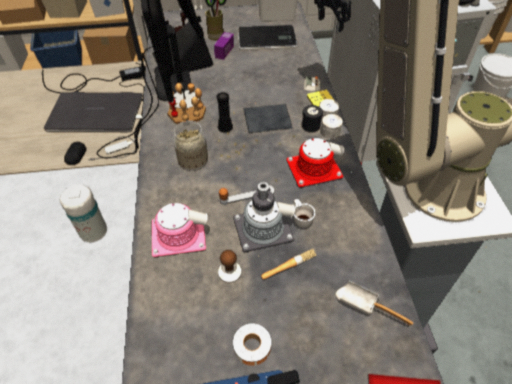

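The grey grinder with the bare shaft and hub (top view 235,193; side view 263,195) is the target. The pink one (239,122) and the red one (302,262) have no exposed shaft and are look-alikes. The cup is at (237,237), the crank at (273,190), the brush at (194,215) and the tamper at (195,163), all in the top view. Next I'll measure the hub and confirm with one enlarged crop.

```bash
cat > h.py <<'E'
from workcell import *
import cv2,numpy as np
from scipy.spatial.transform import Rotation as R
def cloud(d,c):
    K=c["camera_matrix"];v,u=np.indices(d.shape)
    p=np.stack([(u-K[0,2])/K[0,0]*d,-(v-K[1,2])/K[1,1]*d,-d],-1)
    return p@R.from_euler("xyz",c["orientation"]).as_matrix().T+c["xyz"]
E
python3 - <<'E'
from h import *
z=np.load("v.npz")
P=cloud(z["d"],vision.calibration("top"));S=cloud(z["e"],vision.calibration("side"))
for n,p,(u0,u1,v0,v1) in(("top",P,(212,262,172,225)),("side",S,(235,300,175,250))):
    q=p[v0:v1,u0:u1].reshape(-1,3);print(n,q[:,2].max())
    for a,b in((.155,.2),(.12,.14),(.085,.096)):
        m=q[(q[:,2]>a)&(q[:,2]<b)]
        if len(m):print(a,b,len(m),m.min(0).round(4),m.max(0).round(4),m.mean(0).round(4),np.median(m,0).round(4))
for n,(u,v) in dict(cup=(237,237),knob=(271,168),arm=(276,211),brush1=(187,193),brush2=(201,238),tamper=(194,161),bench=(220,260),red=(302,262),pink=(239,115)).items():print(n,P[v,u].round(3))
a=cv2.resize(z["a"][150:260,170:300],None,fx=4,fy=4,interpolation=2);b=cv2.resize(z["b"][170:270,210:330],None,fx=4.4,fy=4.4,interpolation=2)[:440]
cv2.imwrite("pics/crop.png",cv2.resize(np.hstack([a,b]),None,fx=.75,fy=.75))
E
```

```text
top 1.1375774407076567
0.155 0.2 95 [0.5224 0.058  0.1673] [0.5493 0.0819 0.1862] [0.5354 0.0698 0.1814] [0.5354 0.0691 0.1819]
0.12 0.14 77 [0.5084 0.0441 0.1205] [0.5623 0.0965 0.14  ] [0.5263 0.0711 0.1358] [0.5231 0.0708 0.1379]
0.085 0.096 391 [0.473  0.0234 0.085 ] [0.5797 0.1153 0.096 ] [0.523  0.0686 0.0911] [0.5171 0.0676 0.092 ]
side 0.9753949973337689
0.155 0.2 125 [0.5211 0.0583 0.1553] [0.5485 0.0858 0.1836] [0.5349 0.0761 0.1767] [0.5352 0.0776 0.1789]
0.12 0.14 243 [0.5071 0.053  0.1202] [0.5616 0.0998 0.14  ] [0.5353 0.0826 0.1345] [0.5361 0.0861 0.1371]
0.085 0.096 390 [0.4749 0.0464 0.085 ] [0.5768 0.1166 0.0959] [0.5292 0.0846 0.0907] [0.5287 0.0862 0.0909]
cup [0.422 0.057 0.012]
knob [ 0.628 -0.038  0.054]
arm [ 0.504 -0.059  0.015]
brush1 [0.551 0.213 0.013]
brush2 [0.416 0.164 0.015]
tamper [0.635 0.188 0.084]
bench [ 0.353  0.106 -0.001]
red [ 0.356 -0.125  0.094]
pink [0.775 0.062 0.094]
```

View pics/crop.png

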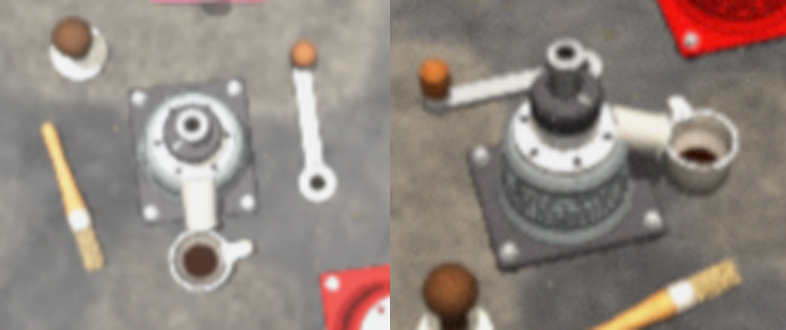

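The crop confirms the grey grinder: bare hub, dark knurled collar and cup under the chute. Both cameras put the axis at about (0.535, 0.071), the hub top at about 0.182 and the collar top at about 0.138, all within the stated ranges. I'll go above it, look from the wrist, and check the last joint's range.

Run:
```python
from h import *
x,y=.5352,.0710
for yaw in np.arange(-3,3.1,.5):
    q=solve_ik([x,y,.26],[np.pi,0,yaw]);print(round(yaw,2),None if q is None else np.round(q,2))
robot.move_pose([x-.03,y,.28],[np.pi,0,0.5])
print(get_t(),get_q(),get_force())
c=vision.calibration("wrist");a,d=vision.get_image("wrist");cv2.imwrite("pics/w.png",a)
P=cloud(d,c).reshape(-1,3);np.savez("w.npz",a=a,d=d)
P=P[(d.ravel()>0)&(np.hypot(P[:,0]-x,P[:,1]-y)<.04)]
for lo,hi in((.178,.19),(.16,.177),(.12,.15)):
    m=P[(P[:,2]>lo)&(P[:,2]<hi)]
    if len(m):print(lo,len(m),m.min(0).round(4),m.max(0).round(4),np.median(m,0).round(4),cv2.minEnclosingCircle(m[:,:2].astype(np.float32)))
```

```text
-3.0 [-0.02  0.24  0.08  1.41  0.   -0.16]
-2.5 [-0.02  0.24  0.08  1.41  0.   -0.66]
-2.0 [-0.02  0.24  0.08  1.41  0.   -1.16]
-1.5 [-0.02  0.24  0.08  1.41  0.   -1.66]
-1.0 [-0.02  0.24  0.08  1.41  0.   -2.16]
-0.5 [-0.02  0.24  0.08  1.41  0.   -2.66]
0.0 [-0.02  0.24  0.08  1.41  0.    3.12]
0.5 [-0.02  0.24  0.08  1.41  0.    2.62]
1.0 [-0.02  0.24  0.08  1.41  0.    2.12]
1.5 [-0.02  0.24  0.08  1.41  0.    1.62]
2.0 [-0.02  0.24  0.08  1.41  0.    1.12]
2.5 [-0.02  0.24  0.08  1.41  0.    0.62]
3.0 [-0.02  0.24  0.08  1.41  0.    0.12]
2.4167 [-1.92507566e-02  1.76004827e-01  4.90842581e-02  1.44411128e+00
 -2.36606205e-04  2.62360453e+00] [ 0.83126874  0.52564043 -0.25262238]
0.178 734 [0.5219 0.0578 0.178 ] [0.5486 0.0846 0.1816] [0.5356 0.0714 0.1795] ((0.5353974103927612, 0.07126467674970627), 0.013839002698659897)
0.16 71 [0.5223 0.0621 0.1651] [0.5494 0.0852 0.177 ] [0.5445 0.0808 0.1743] ((0.5352814197540283, 0.07125097513198853), 0.014228223823010921)
0.12 1553 [0.5076 0.0436 0.121 ] [0.5633 0.0992 0.1413] [0.5431 0.0787 0.1386] ((0.5353594422340393, 0.07130764424800873), 0.02802920900285244)
```

View pics/w.png

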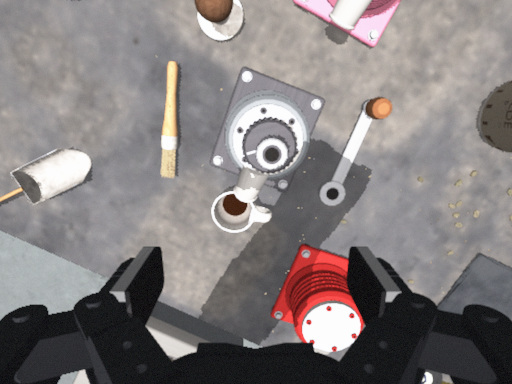

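The wrist view shows the hub at pixel (271,155) with the collar around it. The axis is (0.5354, 0.0713), with fitted radii of 14 mm and 28 mm as specified. Next I'll grip the hub, draw it up, then press it down.

Run:
```python
from h import *
x,y=.5354,.0713
robot.set_gripper(.055,50)
robot.move_l([x,y,.22]);robot.move_l([x,y,.151],rate=.08,stop_force=6)
robot.set_gripper(.0,50)
f0=get_force();print(get_t(),get_ee_pos(),f0,get_width(),get_grip_force())
p=get_ee_pos()
r=robot.move_l([p[0],p[1],p[2]+.016],rate=.004,stop_force=10)
for i in range(4):
    print(r,get_t(),get_ee_pos(),get_force()-f0,get_width());robot.sleep(.1)
```

```text
4.8917 [0.53607262 0.07085559 0.15160193] [ 0.92219693 -2.6868624   2.58015152] 0.023405157697821154 48.91778647899628
True 6.675 [0.53602796 0.07077944 0.15487325] [-0.4910141   3.39070084 -1.33326635] 0.02360279261667616
True 6.775 [0.53602396 0.07073269 0.15482183] [-0.90334253  4.398404   -1.52166265] 0.023432239607794895
True 6.875 [0.53602418 0.07072595 0.15480885] [-0.72445297  5.56853935 -0.85595946] 0.023160832943094498
True 6.975 [0.53605059 0.070691   0.15482869] [-1.79442217  6.29355716 -1.00970847] 0.02369218229047682
```

Run:
```python
from h import *
b,e=vision.get_image("side");a,d=vision.get_image("wrist")
P=cloud(d,vision.calibration("wrist")).reshape(-1,3)
P=P[(d.ravel()>0)&(np.hypot(P[:,0]-.5354,P[:,1]-.0713)<.012)];print(len(P),np.percentile(P[:,2],[5,50,95]) if len(P) else 0)
cv2.imwrite("pics/g.png",np.hstack([cv2.resize(b[130:250,200:320],(390,390),interpolation=2),cv2.resize(a,(400,390))]))
p=get_ee_pos()
for i in range(4):
    r=robot.move_l([p[0],p[1],p[2]+.0005*(i+1)],rate=.004,stop_force=14)
    print(r,get_t(),get_ee_pos(),get_force(),get_width())
```

```text
3821 [0.13815909 0.18303493 0.26451932]
False 7.5833 [0.5360126  0.0706359  0.15490502] [ 1.48289633  2.9263625  -3.90380156] 0.023387691666381875
False 7.8583 [0.53598455 0.07065213 0.15520541] [ 3.51672672  3.48276449 -9.16812578] 0.02319643150540017
False 8.1333 [0.53596424 0.07064049 0.15550906] [  3.31115759   2.6332099  -11.18596515] 0.023183213963794178
False 8.4083 [0.53593998 0.07064361 0.15569638] [  5.34782696   2.92054643 -12.23460046] 0.023376971132889883
```

View pics/g.png

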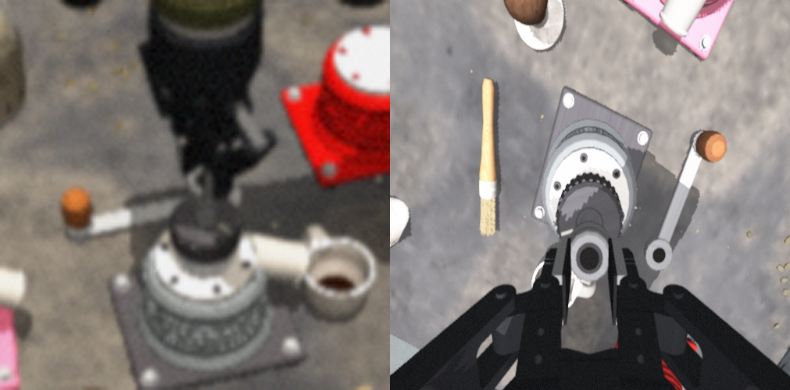

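The hub is held squarely between the pads in the wrist half of the picture, near (590,258). Its top is at about 0.183, so the shaft has risen roughly 3 mm. Now I'll check whether it has really stopped.

```bash
cat >> h.py <<'E'
def avg(n=12):
    F=[];Z=[]
    for _ in range(n):
        robot.sleep(.02);F.append(get_force());Z.append(get_ee_pos())
    return np.mean(Z,0),np.mean(F,0),np.std(F,0)[2]
def rep(s=""):
    z,f,sd=avg();print(s,round(get_t(),2),"p",z.round(5),"f",f.round(2),"sd",sd.round(2),"w",round(get_width(),4));return z,f
E
python3 - <<'E'
from h import *
z,f=rep();
for i in range(4):
    p=get_ee_pos();r=robot.move_l([.536,.0707,p[2]+.0015],rate=.004,stop_force=16);z,f=rep(r)
    if f[2]<-16:break
E
```

```text
8.61 p [0.53593 0.07065 0.15568] f [  4.59   3.48 -12.94] sd 0.46 w 0.0236
False 9.06 p [0.53591 0.07066 0.15577] f [  5.07   3.54 -14.52] sd 0.44 w 0.0233
False 9.51 p [0.5359  0.07065 0.15578] f [  5.51   3.33 -15.16] sd 0.47 w 0.0233
False 9.96 p [0.53591 0.07065 0.15578] f [  5.6    3.45 -15.11] sd 0.34 w 0.0236
False 10.41 p [0.53591 0.07065 0.15577] f [  5.25   3.34 -15.11] sd 0.33 w 0.0233
```

The stop against the collar is at TCP z 0.15578, holding 15 N steadily. Now pressing down.

Run:
```python
from h import *
p=get_ee_pos();zc=p[2]+.0005
for i in range(40):
    zc-=.0007;robot.move_l([.5357,.0709,zc],rate=.006)
    z,f,_=avg(4);print(round(get_t(),1),round(zc,4),z[2].round(5),f.round(1))
    if f[2]>8:break
rep()
```

```text
10.9 0.1556 0.15553 [ 4.1  1.8 -9.3]
11.2 0.1549 0.15531 [ 3.8  0.7 -4.7]
11.6 0.1542 0.1549 [2.1 0.5 1.3]
11.9 0.1535 0.15376 [ 2.5 -0.4  2. ]
12.2 0.1528 0.1528 [ 3.4 -0.6  1.9]
12.6 0.1521 0.15204 [ 4.5 -1.1  1. ]
12.9 0.1514 0.15137 [ 4.5 -1.7  1.3]
13.2 0.1507 0.15068 [ 5.  -1.3  1.3]
13.6 0.15 0.14993 [ 5.4 -2.1  2. ]
13.9 0.1493 0.14921 [ 5.2 -1.9  1.7]
14.2 0.1486 0.14851 [ 5.4 -1.9  1.4]
14.6 0.1479 0.1478 [ 4.9 -1.5  1.6]
14.9 0.1472 0.14711 [ 4.8 -1.9  0.8]
15.2 0.1465 0.1464 [ 4.9 -1.8  1.1]
15.6 0.1458 0.1457 [ 5.7 -2.1  1.2]
15.9 0.1451 0.14501 [ 5.2 -1.6  0.9]
16.2 0.1444 0.14432 [ 4.8 -1.8  1.6]
16.6 0.1437 0.14375 [ 4.6 -2.1  2.1]
16.9 0.143 0.14333 [ 4.4 -2.2  5.1]
17.2 0.1423 0.1429 [ 3.8 -2.1  6.9]
17.6 0.1416 0.14255 [ 3.1 -2.   9.1]
 17.78 p [0.53604 0.07078 0.14256] f [ 2.67 -2.41  8.65] sd 0.45 w 0.0236
```

The downward slide took about 1.4 N. The washer is met at TCP z ≈ 0.1438 and now carries about 7 N, which completes step 2. Corrected for grip compliance, the float is about 11.2 mm, so the collar needs about (11.2 + 1.1)/3.34 ≈ 3.68 rad. I'll release, move above, wind back joint 6 and grip the collar.

Run:
```python
from h import *
x,y=.5358,.0709
robot.set_gripper(.085)
robot.move_l([x,y,.20],rate=.15)
c=vision.calibration("wrist");a,d=vision.get_image("wrist");P=cloud(d,c).reshape(-1,3)
P=P[d.ravel()>0];r=np.hypot(P[:,0]-.5354,P[:,1]-.0713)
h=P[(r<.013)&(r>.006)&(P[:,2]<.19)&(P[:,2]>.15)];k=P[(r>.018)&(r<.026)&(P[:,2]<.15)&(P[:,2]>.12)]
print("hub top",np.percentile(h[:,2],[50,90]),"collar top",np.percentile(k[:,2],[50,90]))
q=np.array(solve_ik([x,y,.20],[np.pi,0,-1.66]));print(q)
robot.movej(q);rep("free")
print(robot.move_l([x,y,.114],rate=.08,stop_force=6));rep("down")
robot.set_gripper(0,40);rep("grip");print(get_q()[5],get_tcp_rot(),get_wrist_torque())
```

```text
hub top [0.17054822 0.17132692] collar top [0.13867974 0.13971009]
[-0.0170039   0.24747616 -0.05449755  1.26882262  0.         -1.49859655]
free 22.63 p [0.5358 0.0709 0.2   ] f [ 0.3  -0.22  0.05] sd 0.35 w 0.0851
False
down 24.06 p [0.53627 0.0709  0.11461] f [-0.24  0.2   0.22] sd 0.35 w 0.0851
grip 24.82 p [0.53562 0.07091 0.11421] f [-2.12  0.03  3.71] sd 0.53 w 0.027
-1.498595865647126 [ 3.14144585e+00 -5.85984101e-05 -1.65997639e+00] [ 0.02831107  0.48514308 -0.02159156]
```

The reported width of 27 mm doesn't fit a 56 mm collar, so I'll look before turning.

Run:
```python
from h import *
print(get_width(),get_grip_force())
b,e=vision.get_image("side");a,d=vision.get_image("wrist")
cv2.imwrite("pics/g2.png",np.hstack([cv2.resize(b[130:250,200:320],(390,390),interpolation=2),cv2.resize(a,(400,390))]))
```

```text
0.0270014540786602 39.57779421005398
```

View pics/g2.png

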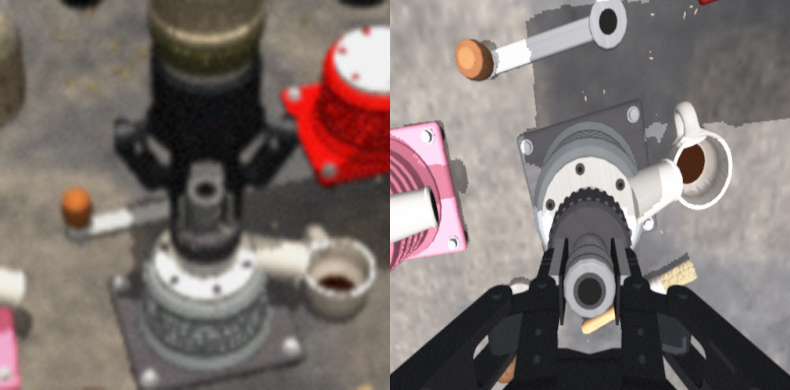

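Run:
```python
from h import *
b,e=vision.get_image("side");P=cloud(e,vision.calibration("side"));np.savez("s2.npz",b=b,e=e)
q=P.reshape(-1,3);col=b.reshape(-1,3).mean(1)
for z in np.arange(.10,.20,.006):
    m=(abs(q[:,2]-z)<.003)&(abs(q[:,0]-.535)<.07)&(abs(q[:,1]-.072)<.045)&(e.ravel()>0)
    o=np.argsort(q[m,0]);print(round(z,3),[(int(1000*a),int(1000*y),int(c)) for a,y,c in zip(q[m,0][o],q[m,1][o],col[m][o])][::max(1,m.sum()//14)])
cv2.imwrite("pics/g3.png",cv2.resize(b[160:235,225:305],(800,600)[:2],interpolation=cv2.INTER_CUBIC))
```

```text
0.1 [(514, 80, 128), (517, 88, 144), (520, 88, 145), (523, 89, 133), (523, 91, 150), (526, 93, 132), (528, 91, 126), (528, 93, 139), (531, 92, 129), (533, 93, 130), (536, 92, 132), (536, 93, 138), (541, 92, 138), (543, 90, 130), (546, 91, 129), (546, 91, 154), (548, 88, 123), (550, 84, 119), (550, 85, 129), (552, 82, 131), (552, 84, 144), (554, 79, 138), (554, 80, 158), (556, 74, 114), (556, 74, 145)]
0.106 [(517, 87, 123), (520, 87, 103), (520, 90, 130), (523, 89, 120), (525, 89, 110), (526, 91, 129), (528, 91, 123), (531, 91, 126), (536, 92, 126), (538, 90, 125), (538, 93, 128), (541, 93, 122), (541, 93, 127), (543, 90, 124), (545, 87, 104), (545, 90, 123), (552, 82, 116)]
0.112 [(515, 88, 97), (534, 95, 126), (534, 95, 91), (543, 94, 97), (548, 90, 108), (553, 87, 88)]
0.118 [(509, 81, 79), (509, 82, 112), (512, 84, 53), (512, 86, 89), (519, 95, 97), (521, 94, 66), (526, 95, 39), (526, 95, 73), (529, 98, 97), (531, 95, 57), (532, 98, 95), (534, 97, 56), (536, 95, 53), (537, 99, 91), (539, 94, 49), (539, 97, 90), (542, 98, 95), (543, 93, 61), (546, 96, 69), (548, 92, 76), (550, 89,
[... 2840 characters left out ...]
511, 86, 20), (514, 87, 23), (516, 83, 22), (518, 83, 59), (554, 82, 31), (557, 85, 25), (559, 81, 17), (561, 79, 30), (563, 76, 48), (565, 74, 74), (567, 75, 81), (575, 79, 85)]
0.19 [(490, 86, 59), (498, 88, 36), (502, 69, 30), (505, 72, 27), (506, 81, 25), (507, 71, 21), (512, 86, 13), (516, 84, 9), (551, 80, 30), (554, 85, 21), (558, 79, 12), (560, 71, 18), (562, 71, 23), (565, 76, 16), (570, 79, 71), (577, 77, 33), (580, 79, 88)]
0.196 [(488, 86, 58), (493, 71, 25), (496, 74, 25), (498, 89, 25), (499, 84, 17), (502, 67, 43), (509, 84, 21), (519, 84, 19), (551, 80, 24), (558, 60, 56), (562, 67, 28), (565, 75, 12), (568, 57, 51), (570, 76, 22), (571, 71, 18), (573, 62, 26), (582, 78, 55)]
```

View pics/g3.png

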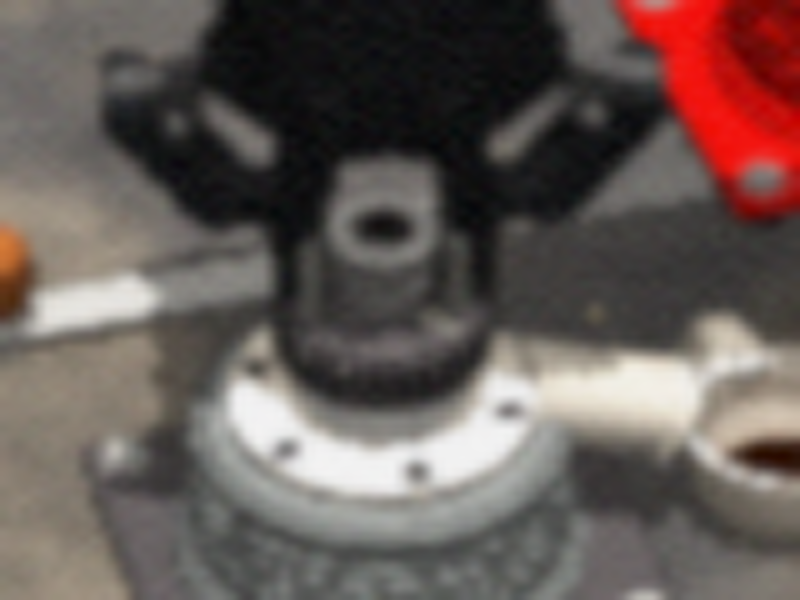

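Run:
```python
from h import *
p=get_ee_pos();T=R.from_euler("xyz",get_tcp_rot())
c=vision.calibration("wrist");a,d=vision.get_image("wrist");P=cloud(d,c);np.savez("w2.npz",a=a,d=d)
t=T.inv().apply(P.reshape(-1,3)-p);g=a.reshape(-1,3).mean(1)
print("cam in tool",T.inv().apply(c["xyz"]-p).round(3),get_t())
for z in np.arange(-.075,.012,.005):
    m=(d.ravel()>0)&(abs(t[:,2]-z)<.0025)&(abs(t[:,0])<.03)&(abs(t[:,1])<.06)
    q=t[m]
    if len(q):
        y=q[:,1];print(round(z,3),"worldz",round(p[2]-z,3),len(q),"y-:",y[y<0].round(3)[::max(1,(y<0).sum()//8)],"y+:",y[y>0].round(3)[::max(1,(y>0).sum()//8)],"x",q[:,0].min().round(3),q[:,0].max().round(3))
```

```text
cam in tool [ 0.074  0.001 -0.167] 25.025
-0.075 worldz 0.189 1645 y-: [-0.02  -0.044 -0.024 -0.045 -0.023 -0.041 -0.033 -0.029 -0.033] y+: [0.02  0.018 0.038 0.018 0.037 0.023 0.033 0.029 0.033] x -0.012 0.015
-0.07 worldz 0.184 1160 y-: [-0.022 -0.026 -0.025 -0.016 -0.025 -0.036 -0.03  -0.03  -0.015] y+: [0.02  0.027 0.017 0.016 0.025 0.019 0.032 0.03  0.015] x -0.012 0.015
-0.065 worldz 0.179 601 y-: [-0.019 -0.02  -0.018 -0.015 -0.029 -0.015 -0.015 -0.014 -0.015] y+: [0.014 0.02  0.017 0.016 0.015 0.015 0.015 0.015 0.015] x -0.01 0.014
-0.06 worldz 0.174 862 y-: [-0.004 -0.018 -0.02  -0.003 -0.005 -0.002 -0.013 -0.015 -0.015] y+: [0.017 0.02  0.018 0.016 0.014 0.014 0.014 0.004 0.015] x -0.011 0.013
-0.055 worldz 0.169 3460 y-: [-0.003 -0.001 -0.005 -0.002 -0.006 -0.001 -0.011 -0.002 -0.   ] y+: [0.002 0.015 0.006 0.008 0.008 0.01  0.002 0.001 0.001] x -0.013 0.015
-0.05 worldz 0.164 735 y-: [-0.005 -0.002 -0.008 -0.015 -0.017 -0.013 -0.013 -0.023 -0.013] y+: [0.    0.004 0.007 0.009 0.014 0.01  0.025 0.014 0.014] x -0.011 0.016
-0.045 worldz 0.159 688 y-: [-0.004 -0.    -0.008 -
[... 900 characters left out ...]
1 0.025 0.028] x 0.001 0.029
-0.015 worldz 0.129 285 y-: [-0.    -0.006 -0.011 -0.003 -0.01  -0.015 -0.018 -0.024 -0.025] y+: [0.    0.002 0.002 0.009 0.015 0.016 0.018 0.023] x 0.004 0.029
-0.01 worldz 0.124 231 y-: [-0.002 -0.006 -0.004 -0.012 -0.009 -0.016 -0.015 -0.019 -0.023] y+: [0.    0.003 0.007 0.011 0.008 0.014 0.014 0.02  0.023] x 0.011 0.029
-0.005 worldz 0.119 199 y-: [-0.001 -0.006 -0.004 -0.012 -0.012 -0.008 -0.016 -0.02  -0.024] y+: [0.    0.005 0.004 0.008 0.011 0.016 0.017 0.02  0.026] x 0.011 0.029
0.0 worldz 0.114 49 y-: [-0.007 -0.004 -0.003 -0.012 -0.008 -0.009 -0.015 -0.017 -0.02  -0.021
 -0.023] y+: [0.005 0.002 0.004 0.007 0.011 0.009 0.014 0.018 0.023] x 0.015 0.028
```

Run:
```python
from h import *
p=get_ee_pos();T=R.from_euler("xyz",get_tcp_rot());c=vision.calibration("wrist");C=R.from_euler("xyz",c["orientation"]);K=c["camera_matrix"]
for z in(0,-.003,-.01,-.019,-.025,-.035):
    X=C.inv().apply(T.apply([.011,.014,z])+p-c["xyz"]);u=K[0,0]*X[0]/-X[2]+K[0,2];v=K[1,1]*-X[1]/-X[2]+K[1,2]
    print(z,"full",round(u),round(v)," in g.png",round(390+u*400/512),round(v*390/384))
```

```text
0 full 279 213  in g.png 608 216
-0.003 full 279 215  in g.png 608 218
-0.01 full 280 219  in g.png 609 223
-0.019 full 282 226  in g.png 610 229
-0.025 full 283 231  in g.png 611 234
-0.035 full 285 239  in g.png 612 243
```

The fingers have closed on the hub above the collar, with the tips near z 0.139. So at this opening the tips sit farther back than I assumed. I'll release, go up and measure where the fingertips really are.

Run:
```python
from h import *
robot.set_gripper(.085);robot.move_l([.5358,.0709,.24],rate=.2)
for w in(.085,.056,.027):
    robot.set_gripper(w);p=get_ee_pos();T=R.from_euler("xyz",get_tcp_rot())
    c=vision.calibration("wrist");a,d=vision.get_image("wrist");P=cloud(d,c)
    t=T.inv().apply(P.reshape(-1,3)-p);m=(d.ravel()>0)&(abs(t[:,0])<.016)&(abs(t[:,1])<.062)&(t[:,2]<.02)&(abs(t[:,1])>w/2-.006)
    q=t[m];print(w,get_width(),round(get_t(),2),[(int(1000*z),int(((q[:,2]>z)&(q[:,2]<=z+.003)).sum()),(1000*np.abs(q[(q[:,2]>z)&(q[:,2]<=z+.003)][:,1]).min()).round(1) if ((q[:,2]>z)&(q[:,2]<=z+.003)).any() else 0) for z in np.arange(-.06,.02,.003)])
    cv2.imwrite(f"pics/o{int(w*1000)}.png",a)
    if w==.027:
        P=P.reshape(-1,3);r=np.hypot(P[:,0]-.5354,P[:,1]-.0713);k=P[(r>.018)&(r<.026)&(P[:,2]<.15)&(P[:,2]>.12)];h=P[(r<.013)&(r>.006)&(P[:,2]<.19)&(P[:,2]>.15)];print(np.median(k[:,2]),np.median(h[:,2]))
```

```text
0.085 0.08513907007896894 26.68 [(-60, 499, np.float64(41.8)), (-56, 452, np.float64(41.7)), (-53, 419, np.float64(41.8)), (-50, 424, np.float64(41.8)), (-47, 357, np.float64(42.0)), (-44, 303, np.float64(41.9)), (-41, 191, np.float64(41.9)), (-38, 58, np.float64(42.1)), (-35, 0, 0), (-32, 0, 0), (-29, 0, 0), (-26, 0, 0), (-23, 0, 0), (-20, 0, 0), (-17, 0, 0), (-14, 0, 0), (-11, 0, 0), (-8, 0, 0), (-5, 0, 0), (-2, 0, 0), (0, 0, 0), (3, 0, 0), (6, 0, 0), (9, 0, 0), (12, 0, 0), (15, 0, 0), (18, 0, 0)]
0.056 0.05607732511670535 27.12 [(-60, 414, np.float64(27.5)), (-56, 391, np.float64(27.5)), (-53, 344, np.float64(27.5)), (-50, 355, np.float64(27.5)), (-47, 321, np.float64(27.5)), (-44, 304, np.float64(27.5)), (-41, 277, np.float64(27.6)), (-38, 244, np.float64(27.5)), (-35, 196, np.float64(27.6)), (-32, 120, np.float64(27.6)), (-29, 22, np.float64(27.7)), (-26, 0, 0), (-23, 0, 0), (-20, 0, 0), (-17, 0, 0), (-14, 0, 0), (-11, 0, 0), (-8, 0, 0), (-5, 0, 0), (-2, 0, 0), (0, 0, 0), (3, 0, 0), (6, 0, 0), (9, 0, 0), (12, 0, 0), (15, 0, 0), (18, 0, 0)]
0.027 0.026367345155310508 27.57 [(-60, 231, np.float64(13.2)), (-56, 301, np.float64(13.2)), (-53, 268, np.float64(13.2)), (-50, 287, np.float64(13.2)), (-47, 278, np.float64(13.2)), (-44, 225, np.float64(13.3)), (-41, 248, np.float64(13.2)), (-38, 218, np.float64(13.2)), (-35, 181, np.float64(13.3)), (-32, 160, np.float64(13.3)), (-29, 64, np.float64(13.3)), (-26, 16, np.float64(13.3)), (-23, 0, 0), (-20, 0, 0), (-17, 0, 0), (-14, 0, 0), (-11, 0, 0), (-8, 0, 0), (-5, 0, 0), (-2, 0, 0), (0, 0, 0), (3, 0, 0), (6, 0, 0), (9, 0, 0), (12, 0, 0), (15, 0, 0), (18, 0, 0)]
0.13884767811533563 0.1707892517543238
```

The measurement shows the real fingertips 24, 27 and 36 mm behind the reported TCP at openings of 27, 56 and 85 mm, about 23 mm shorter than the nominal tool. The hub heights match the reported travel (drawn up 0.183, seated 0.171), so the hub did not slip and the float estimate stands. I'll grip the collar with TCP at 0.096, which puts the tips 16 mm below its top. The side cloud shows nothing central below TCP+0.086, so the palm clears the hub.

Run:
```python
from h import *
x,y=.5356,.0711
robot.set_gripper(.085);robot.move_l([x,y,.14],rate=.2)
print(robot.move_l([x,y,.096],rate=.06,stop_force=5));rep("down")
robot.set_gripper(0,40);p,f=rep("grip");print(get_q()[5],get_wrist_torque())
if .045<get_width()<.062:
    yaw=-1.66
    for i in range(4):
        dt=.25;yaw-=dt;z=.096-(-1.66-yaw)*.00334
        robot.move_l([p[0],p[1],z],rate=.003,rotation=[np.pi,0,yaw]);rep(round(yaw,2));print(get_wrist_torque().round(2),get_tcp_rot().round(3))
```

```text
False
down 29.9 p [0.53599 0.07109 0.09642] f [0.18 0.08 0.13] sd 0.47 w 0.0851
grip 30.48 p [0.53566 0.07111 0.09649] f [-1.9  -0.2   5.32] sd 0.39 w 0.0543
-1.4982396501537296 [-0.00703826  0.41104628 -0.0284715 ]
-1.91 31.11 p [0.5358  0.07108 0.09564] f [-1.76 -0.05  5.4 ] sd 0.48 w 0.0542
[-0.02  0.35 -0.13] [-3.141  0.    -1.91 ]
-2.16 31.73 p [0.53594 0.07103 0.09481] f [-1.63 -0.53  4.93] sd 0.51 w 0.0542
[ 0.    0.29 -0.12] [-3.141  0.    -2.16 ]
-2.41 32.36 p [0.53605 0.07094 0.09397] f [-0.9  -0.62  5.11] sd 0.6 w 0.0546
[-0.05  0.27 -0.2 ] [-3.141e+00  1.000e-03 -2.410e+00]
-2.66 32.98 p [0.53615 0.07083 0.09314] f [-0.89 -0.94  4.76] sd 0.51 w 0.0542
[-0.17  0.15 -0.14] [-3.141e+00  1.000e-03 -2.660e+00]
```

Collar gripped (width 54 mm) and turning at about 0.12 N m, with z following the thread. Continuing with finer steps near the end.

Run:
```python
from h import *
x,y=.5359,.0711
for tot in [1.4,1.8,2.2,2.6,2.9,3.1,3.25,3.35,3.45,3.55,3.62]:
    robot.move_l([x,y,.096-tot*.00334],rate=.0035,rotation=[np.pi,0,-1.66-tot])
    M=[];F=[]
    for _ in range(12):M.append(get_wrist_torque());F.append(get_force());robot.sleep(.02)
    print(tot,round(get_t(),1),np.mean(M,0).round(3),np.mean(F,0).round(1),get_ee_pos()[2].round(5),round(get_width(),4),get_q()[5].round(3))
```

```text
1.4 33.7 [-0.285  0.304 -0.137] [-1.1 -1.3  5.5] 0.0918 0.0546 -0.098
1.8 34.5 [-0.469  0.302 -0.162] [-1.7 -2.3  5.5] 0.09047 0.0543 0.302
2.2 35.2 [-0.588  0.385 -0.142] [-1.9 -2.7  5.8] 0.08912 0.0545 0.702
2.6 36.0 [-0.682  0.48  -0.136] [-2.3 -3.4  5.9] 0.08775 0.0547 1.102
2.9 36.6 [-0.696  0.567 -0.146] [-2.7 -3.5  6.4] 0.08674 0.0547 1.402
3.1 37.2 [-0.709  0.607 -0.159] [-3.3 -3.6  6.5] 0.08608 0.0544 1.602
3.25 37.7 [-0.7    0.65  -0.157] [-3.1 -3.4  6.7] 0.08558 0.0548 1.752
3.35 38.1 [-0.684  0.689 -0.146] [-3.2 -3.6  7. ] 0.08526 0.0544 1.852
3.45 38.6 [-0.695  0.716 -0.138] [-3.4 -3.5  7.3] 0.08491 0.0542 1.952
3.55 39.0 [-0.677  0.779 -0.121] [-3.7 -3.3  7.4] 0.08464 0.0545 2.052
3.62 39.5 [-0.652  0.773 -0.122] [-3.9 -3.3  7.7] 0.08441 0.0546 2.122
```

Run:
```python
from h import *
x,y=.5359,.0711
robot.set_gripper(.085);robot.move_l([x,y,.20],rate=.15)
c=vision.calibration("wrist");a,d=vision.get_image("wrist");P=cloud(d,c).reshape(-1,3);r=np.hypot(P[:,0]-.5354,P[:,1]-.0713)
k=P[(r>.018)&(r<.026)&(P[:,2]<.15)&(P[:,2]>.115)];h=P[(r<.013)&(r>.006)&(P[:,2]<.19)&(P[:,2]>.15)];print("collar,hub",np.median(k[:,2]),np.median(h[:,2]))
robot.set_gripper(.05);robot.move_l([x,y,.129],rate=.08,stop_force=5)
robot.set_gripper(0,40);z,f=rep("grip")
zc=z[2]
for i in range(12):
    zc+=.0003;robot.move_l([z[0],z[1],zc],rate=.004);q,g,_=avg(5);print(round(get_t(),1),round(zc,5),q[2].round(5),g.round(1))
    if g[2]<-9:break
```

```text
collar,hub 0.12664124322932332 0.17050970682332658
grip 42.88 p [0.5361  0.07129 0.12965] f [-1.52  1.02  4.77] sd 0.58 w 0.0264
43.4 0.12995 0.12972 [-0.3  0.7  0.5]
43.7 0.13025 0.12986 [ 1.   0.7 -3.6]
44.0 0.13055 0.13006 [ 2.3  0.4 -8. ]
44.4 0.13085 0.13027 [  4.3   0.7 -12.5]
```

Pulling from 0 to −12.5 N moved the hub only 0.55 mm. That is the same stiffness as against the collar stop, with no slide at 6 N, so the float is gone. The collar is down 12.2 mm against an 11.2 mm float, so the washer is sprung about 1 mm. I'll relax the pull, let go, retreat and hand in.

Run:
```python
from h import *
p=get_ee_pos();robot.move_l([p[0],p[1],.1301],rate=.004);rep("relax")
robot.set_gripper(.06);robot.move_l([.536,.0711,.25],rate=.15);robot.sleep(.3)
a,d=vision.get_image("top");rep("free")
P=cloud(d,vision.calibration("top"));Q=cloud(np.load("v.npz")["d"],vision.calibration("top"))
for n,(u,v) in dict(cup=(237,237),arm=(276,211),brush1=(187,193),brush2=(201,238),tamper=(194,161)).items():print(n,P[v,u].round(3),Q[v,u].round(3))
close_job();print(get_t())
```

```text
relax 44.9 p [0.53603 0.07128 0.13026] f [ 3.08  0.78 -9.08] sd 0.58 w 0.0265
free 46.83 p [0.53591 0.0711  0.24976] f [ 0.05  0.19 -0.15] sd 0.54 w 0.06
cup [0.399 0.058 0.768] [0.422 0.057 0.012]
arm [ 0.504 -0.059  0.017] [ 0.504 -0.059  0.015]
brush1 [0.445 0.113 0.745] [0.551 0.213 0.013]
brush2 [0.397 0.094 0.767] [0.416 0.164 0.015]
tamper [0.476 0.105 0.76 ] [0.635 0.188 0.084]
the job is handed in; nothing more can be done
the job is handed in; nothing more can be done
```

I felt the shaft's end float at about 11.2 mm and screwed the collar down about 3.62 rad (12.2 mm), so the float is gone and the washer is sprung about 1 mm (my estimate, roughly 5 to 14 N). I handed the job in at about 47 s with the gripper clear. The final top-camera check confirmed only the crank in place, because the arm hid the cup, brush and tamper; the verdict was not shown.

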